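# Find the deep bore of a block-heater insert on the pin gauge and hold it bore-up

## Task

The loose aluminium heater-block insert has a deep blind bore in one end and only a shallow recess of the same diameter in the other, so the ends look alike. Find the deep end by feel: push the insert lengthwise onto a pin of the gauge stand until an end goes fully home, flush against the post. Then turn the insert so that this deep bore points straight up, and finish while still holding it like that in the gripper, at least 15 cm above the bench, still and clear of the gauge; leave the beaker, jar and dish where they are.

Things in the scene. Friction and masses are not known exactly. Their poses are not given: they have to be found in the camera images.
- insert: the insert; same origin and axes as insert_mid. In the middle of each 40 x 40 mm end, on the long axis, is a round opening 18 mm in diameter: in one end a blind bore 40 mm deep, in the other a recess only 5 mm deep. The readings do not say which end is which: that is to be felt
- insert_mid (a point): centre of the loose insert: an aluminium square bar 40 x 40 x 68 mm, about 0.26 kg, at the start lying flat on a long side on the bench (centre 20 mm up), pointing in any direction. Its x axis runs along its 68 mm length, its z axis is up at the start
- gauge: gauge stand, fixed to the bench; origin on the bench under its middle. A steel post 40 (x) by 24 (y) mm, top 60 mm above the bench, on a foot 70 (x) by 34 (y) by 8 mm high. Out of its +y and its -y face sticks a level round pin, 10 mm in diameter, 25 mm long, its axis 40 mm above the bench along this body's y (pin ends 37 mm from the middle)
- gauge_mid (a point): middle of the gauge's post at pin-axis height, 40 mm above the bench; axes as gauge (pins along +y and -y, z up). An insert pushed lengthwise onto a pin stops with its centre 46 mm from this point (end flush with the post) if the deep bore takes the pin, but 66 mm from it if the shallow recess does
- beaker_mid (a point): centre of a glass beaker, 60 mm in diameter, 75 mm high, standing loose to one side: leave alone
- jar_mid (a point): centre of an amber jar, 56 mm in diameter, 70 mm high, standing loose to one side: leave alone
- dish_mid (a point): centre of a white dish, 90 mm in diameter, 18 mm high, lying loose to one side: leave alone
There are look-alikes about, which are no part of the job. Of the things that look like the insert, take the one that is farthest to the robot's left at the start. What is shaped like the gauge but purple is not meant.

How it is judged (in metres and radians):
On the way:
1. the insert is fully home on a pin of the gauge, its deep-bored end against the post (y of insert_mid in the frame of gauge_mid between -0.05 and 0.05 m and x of insert_mid in the frame of gauge_mid between -0.007 and 0.007 m and z of insert_mid in the frame of gauge_mid between -0.007 and 0.007 m and angle between the x axis of insert_mid and the y axis of gauge_mid, either way round below 0.2 rad), for 0.1 s.
At the end, for the whole second after the job is handed in: The insert is gripped and held still with its deep bore pointing up (within 14 degrees of vertical), its centre at least 140 mm above the bench, not touching the gauge (angle between insert_mid's own x axis and vertical below 0.25 rad and height (world z) of insert_mid above 0.14 m and contact force between insert and the fingers above 2 N and contact force between insert and gauge below 0.1 N and linear speed of insert below 0.03 m/s and angular speed of insert below 0.2 rad/s); the arm keeps its last pose, push and grip.
It fails at once if the beaker is pushed away or tipped over (distance of beaker_mid from where it was at the start of the episode above 0.02 m).
It fails at once if the jar is pushed away or tipped over (distance of jar_mid from where it was at the start of the episode above 0.02 m).
It fails at once if the dish is pushed away or tipped over (distance of dish_mid from where it was at the start of the episode above 0.02 m).
It also fails if it takes over 58 s, if anything falls off the work surface, if the arm or the gripper's body presses on something with over 40 N, if the wrist force passes 120 N, or if a joint passes its speed limit or range.

## Robot

A 6-joint arm with a two-finger parallel gripper is mounted at the origin on the work surface. World frame = base frame: x ahead of the robot, y to its left, z up, the work surface at z = 0. Lengths are in mm, angles in rad, forces in N, time in s.
With the tool pointing down it reaches from about 300 to 850 mm from the base axis. Payload 4.2 kg.
Tool frame: the origin (TCP) lies at the very end of the fingers, on their centre line; the grasp point (between the pads) lies 19 mm behind it; z points along the fingers, y is the line along which they close (so a half turn about z gives the same grasp; the last joint's range is limited). The gripper opens to 91 mm and grips with 3 to 60 N. Pads are 32 mm wide; open, the fingers measure 118 mm over their backs; the gripper's body (76 mm by 178 mm) begins 60 mm behind the grasp point.
Start: joints at [1.102, 0.32, 1.565, -0, 1.257, -0.02], TCP at [249.488, 518.072, 213.976] pointing down, gripper open.
Joint ranges: [-3.11, 3.11], [-0.84, 2.01], [0.21, 2.61], [-1.34, 4.49], [0.05, 2.63], [-2.56, 2.56]. Speed limits (rad/s): [2.57, 2.57, 3.14, 3.14, 3.14, 3.14].

## Interface

Orientations are given as a 3x3 rotation matrix whose columns are the frame's x, y, z axes.
In Python, from plant import ctrl gives the robot as it stands. The module is installed in compiled form; this text tells all that it offers.
- The arm moves only by the shell command python3 -m crank 'ROWS' [OPENING] [FORCE]. ROWS is JSON, a list of rows, each an object of numbers: "x", "y", "z": the shift along the tool's x, y, z in units of 30 mm (1.0 is 30 mm); "turn": the turn about the tool's z in units of 5 degrees (1.0 is 5 degrees). A call has 1 to 20 rows; each row shifts and turns the commanded pose from where the row before left it, along the tool's axes as they then stand; what a row does not reach is not made up. A row lasts 1/10 s, in which the tool goes at most 50 mm and 8.59 degrees, less where a joint would pass 70% of its speed; a pose out of reach is approached as far as the arm can. A call is refused whole if a number of a shift passes 1 or a number of a turn 1, either way. A call with a gripper value outside its range is refused whole. OPENING is the gripper command: -1 is fully open, 1 is shut, values between are in proportion, set as the call begins (- or left out, the last holds). The fingers move at their own pace and stop on an object; FORCE is the grip in N (left out, the last holds). Time passes only in rows, so rows that do not move let the fingers close. It gives the time, the measured TCP pose, the force, the opening and the grip force at its end, in the units of the state.
- ctrl.sense(): the state, without advancing time (a new reading comes with each control period).
- ctrl.camera(name): name is "scene" or "top" or "wrist"; returns a dict with "frame" (480x640x3 uint8, red, green, blue), "camera_matrix" (3x3 intrinsics, pixels), "rvec" (rotation vector, rad) and "tvec" (3), from world to camera coordinates, as OpenCV has them. Camera axes: x right, y down, z forward; pixel columns grow to the right and rows downward; lengths in mm; the calibration is good to about 2 mm. A picture is of the moment at which its call begins. There is no depth.
- ctrl.sign_off(): hands the job in; it is judged then, once.
Trained networks look in the newest picture that a camera, given by its name, has taken for a name from the list of things; names that differ only in an ending like _2 or _b are one class to them, and where a whole thing is asked for, a point or a joint stands for the part that bears it (a point fixed in the world has none). Each returns a list of dicts, best first, with "confidence" (0 to 1); they miss things now and then, are a little off and sometimes report something else, mostly with a low value. They report only what shows in the picture. A call takes as long as a camera call. They do not tell look-alikes from the thing itself.
- ctrl.boxes_of(camera, thing): "rect" ([centre column, centre row, width, height] as shares, 0 to 1, of the picture: columns of its width, rows of its height, round what is visible of it).
- ctrl.outline_of(camera, thing): "pixels" (480x640 bool, what is visible of it) and "rect" ([centre column, centre row, width, height] as shares, 0 to 1, of the picture: columns of its width, rows of its height, round what is visible of it).
The state is a dict: "t": time; "qpos": joint angles; "joint_vel": joint speeds; "effort": joint torques, N m; "position": TCP position; "tool_rot": TCP orientation; "contact_force": force on the tool from outside, world axes, zero at the start; "moment": the same for the moment, N m; "grip_width": finger opening in mm; "finger_force": force on a finger pad.
Only numpy, scipy, OpenCV 4.12 (cv2) and the standard library are available. Lean on these libraries where they do the work, as an engineer would, in place of code of your own. Each camera call takes 0.05 s, during which the arm holds its last target. There are 200 camera calls.

## Working session

There is one attempt and no reset: what is moved stays moved. The work goes in short steps, Python scripts to look and compute and a shell command to move; the robot and the scene stay as the last step left them, time stands still between calls to the robot, and variables do not carry over. Pictures are saved under pics/ and viewed, at most 10 in all, crops included, and the job is handed in when it is done.

```bash
mkdir -p pics; cat > h.py <<'E'
import numpy as np,cv2
from plant import ctrl
def cam(n):
    c=ctrl.camera(n);R=cv2.Rodrigues(np.array(c['rvec'],float))[0];return c,np.array(c['camera_matrix']),R,np.array(c['tvec'],float).ravel()
def ray(C,u,v,z):
    c,K,R,t=C;d=R.T@np.linalg.inv(K)@[u,v,1];o=-R.T@t;return o+d*(z-o[2])/d[2]
def proj(C,p):
    c,K,R,t=C;q=K@(R@np.array(p,float)+t);return q[:2]/q[2]
def save(C,n,crop=None,s=1):
    f=C[0]['frame'][:,:,::-1]
    if crop: f=f[crop[1]:crop[3],crop[0]:crop[2]]
    cv2.imwrite('pics/'+n,cv2.resize(f,None,fx=s,fy=s))
E
python3 - <<'E'
from h import *
s=ctrl.sense();print(s['t'],s['position'],s['tool_rot'],s['grip_width'])
for n in('top','scene'):
    C=cam(n);save(C,n+'.png');print(n,-C[2].T@C[3])
    for th,z in(('insert',20),('gauge',30),('beaker',37),('jar',35),('dish',9)):
        for b in ctrl.outline_of(n,th):
            m=b['pixels'];v,u=np.nonzero(m);r=cv2.minAreaRect(np.c_[u,v].astype(np.float32))
            print(th,round(b['confidence'],2),np.round(r[0]),np.round(r[1]),round(r[2]),ray(C,*r[0],z).round())
E
```

```text
0.0 [249.256741   517.6001577  213.12440102] [[-9.00957345e-01  4.33906958e-01 -7.83322115e-04]
 [ 4.33907665e-01  9.00955962e-01 -1.57903214e-03]
 [ 2.05856980e-05 -1.76253007e-03 -9.99998447e-01]] 91.19683350641547
top [ 392.18943756   -8.80078517 1008.9138396 ]
insert 0.69 [433. 308.] [37. 22.] 39 [ 403. -233.   20.]
insert 0.57 [397. 254.] [34. 22.] 63 [ 520. -158.   20.]
insert 0.56 [452. 205.] [20. 37.] 68 [ 628. -282.   20.]
gauge 0.95 [274. 243.] [31. 28.] 65 [542. 109.  30.]
gauge 0.89 [273. 194.] [33. 28.] 63 [650. 111.  30.]
gauge 0.16 [524. 307.] [42. 41.] 90 [ 406. -420.   30.]Traceback (most recent call last):
  File "<stdin>", line 6, in <module>
ValueError: it knows: beaker_mid, dish_mid, gauge, gauge_mid, insert, insert_mid, jar_mid
```

```bash
python3 - <<'E'
from h import *
for n in('top','scene'):
    C=cam(n);save(C,n+'2.png');print(n,-C[2].T@C[3])
    for th,z in(('insert',20),('gauge',30),('beaker_mid',37),('jar_mid',35),('dish_mid',9)):
        for b in ctrl.outline_of(n,th):
            m=b['pixels'];v,u=np.nonzero(m);r=cv2.minAreaRect(np.c_[u,v].astype(np.float32))
            print(th,round(b['confidence'],2),np.round(r[0]),np.round(r[1]),round(r[2]),ray(C,*r[0],z).round())
E
```

```text
top [ 392.18943756   -8.80078517 1008.9138396 ]
insert 0.98 [397. 253.] [33. 22.] 62 [ 522. -158.   20.]
insert 0.79 [452. 205.] [20. 37.] 68 [ 627. -282.   20.]
insert 0.64 [433. 308.] [37. 22.] 38 [ 403. -232.   20.]
gauge 0.86 [273. 194.] [32. 29.] 63 [651. 111.  30.]
gauge 0.64 [274. 244.] [31. 29.] 66 [540. 109.  30.]
beaker_mid 0.65 [508. 217.] [30. 37.] 90 [ 597. -396.   37.]
jar_mid 0.78 [138. 209.] [37. 26.] 27 [617. 405.  35.]
dish_mid 0.94 [524. 307.] [42. 40.] 90 [ 406. -430.    9.]
scene [1049.9472621   564.21197647 1139.39786894]
insert 0.7 [293. 176.] [27. 14.] 87 [ 399. -234.   20.]
insert 0.62 [217. 207.] [31. 20.] 22 [ 623. -285.   20.]
gauge 0.69 [304. 309.] [29. 28.] 55 [659. 107.  30.]
gauge 0.6 [338. 282.] [27. 28.] 58 [548. 106.  30.]
beaker_mid 0.72 [202. 173.] [32. 22.] 79 [ 588. -399.   37.]
beaker_mid 0.36 [278. 213.] [19. 30.] 27 [ 524. -149.   37.]
dish_mid 0.73 [250. 142.] [21. 29.] 90 [ 397. -435.    9.]
```

View pics/top.png

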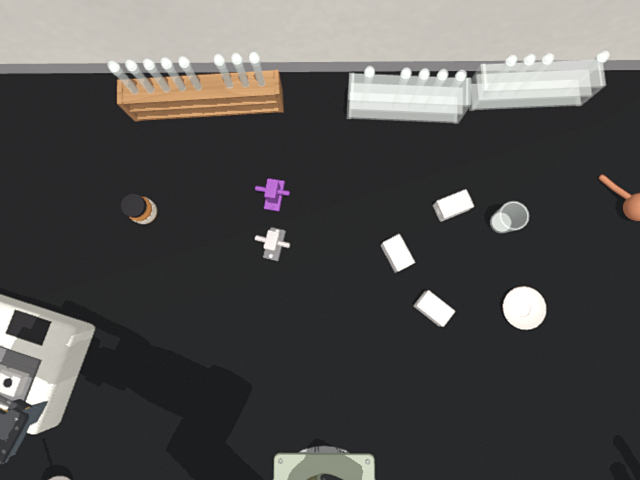

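View pics/scene2.png

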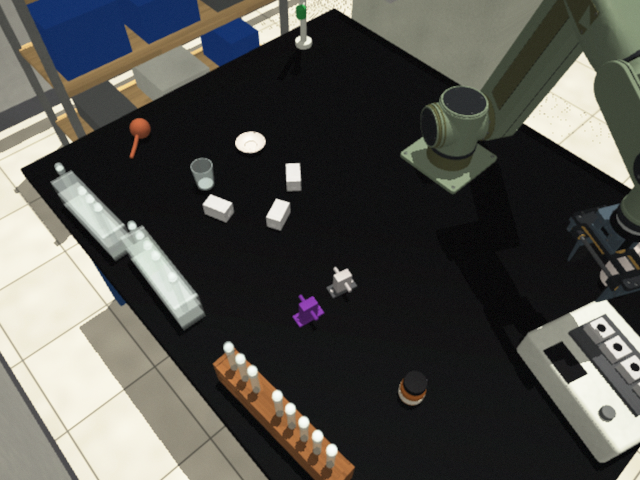

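Candidates that look like the insert in the top picture are three white blocks: (397,253), y≈-158; (433,308), y≈-232; (452,205), y≈-282. Farthest to the robot's left (+y, image left) is (397,253). The gauge is the grey one at (273,243); the purple one at (273,194) is not. Now a close crop to check.

```bash
python3 - <<'E'
import cv2
f=cv2.imread('pics/top.png');cv2.imwrite('pics/crop.png',cv2.resize(f[170:340,240:490],None,fx=3.2,fy=3.2,interpolation=cv2.INTER_CUBIC))
E
python3 -m crank '[{"x":-0.9,"y":-0.82},{"x":-0.9,"y":-0.82},{"x":-0.9,"y":-0.82},{"x":-0.9,"y":-0.82},{"x":-0.9,"y":-0.82},{"x":-0.9,"y":-0.82},{"x":-0.9,"y":-0.82},{"x":-0.9,"y":-0.82},{"x":-0.9,"y":-0.82},{"x":-0.9,"y":-0.82}]' -1
```

```text
$[0]: bad value
```

View pics/crop.png

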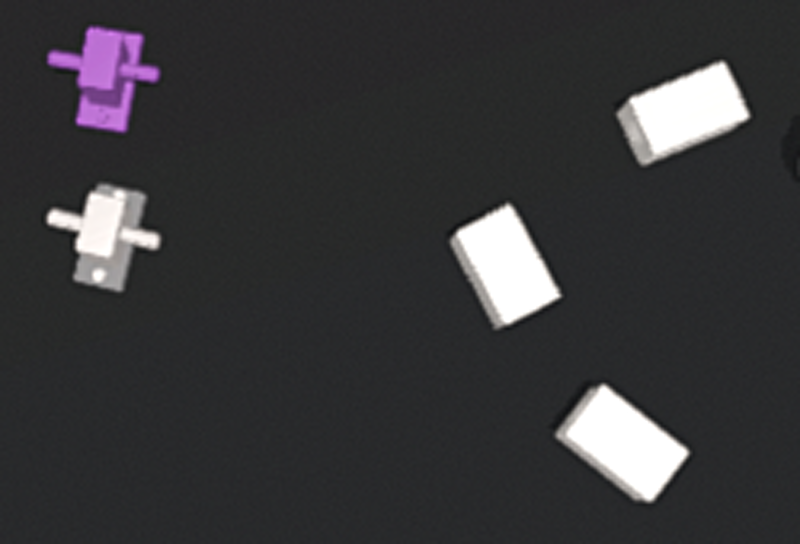

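The crop shows the wanted block at crop (505,265), leftmost of the three, and the grey gauge at crop (105,235) with pins running from (50,217) to (158,240). "bad value" probably means each row needs all four keys.

```bash
python3 -m crank '[{"x":-0.9,"y":-0.82,"z":0,"turn":1},{"x":-0.82,"y":-0.9,"z":0,"turn":0}]' -1
```

```text
t: 0.95
position: [271.0, 448.3, 213.6]
tool_rot: [[-0.86, 0.511, 0.001], [0.511, 0.86, 0.0], [-0.0, 0.0, -1.0]]
contact_force: [0.2, -1.0, -0.2]
grip_width: 91.2
finger_force: 0.0
```

```bash
python3 -m crank '[{"x":-0.92,"y":-0.69,"z":0,"turn":0},{"x":-0.92,"y":-0.69,"z":0,"turn":0},{"x":-0.92,"y":-0.69,"z":0,"turn":0},{"x":-0.92,"y":-0.69,"z":0,"turn":0},{"x":-0.92,"y":-0.69,"z":0,"turn":0},{"x":-0.92,"y":-0.69,"z":0,"turn":0},{"x":-0.92,"y":-0.69,"z":0,"turn":0},{"x":-0.92,"y":-0.69,"z":0,"turn":0},{"x":-0.92,"y":-0.69,"z":0,"turn":0},{"x":-0.92,"y":-0.69,"z":0,"turn":0},{"x":-0.92,"y":-0.69,"z":0,"turn":0},{"x":-0.92,"y":-0.69,"z":0,"turn":0},{"x":-0.92,"y":-0.69,"z":0,"turn":0},{"x":-0.92,"y":-0.69,"z":0,"turn":0},{"x":-0.92,"y":-0.69,"z":0,"turn":0},{"x":-0.92,"y":-0.69,"z":0,"turn":0},{"x":-0.92,"y":-0.69,"z":0,"turn":0},{"x":-0.92,"y":-0.69,"z":0,"turn":0},{"x":-0.92,"y":-0.69,"z":0,"turn":0}]' -1
python3 -m crank '[{"x":0,"y":0,"z":0,"turn":1},{"x":0,"y":0,"z":0,"turn":1},{"x":0,"y":0,"z":0,"turn":1},{"x":0,"y":0,"z":0,"turn":1},{"x":0,"y":0,"z":0,"turn":1},{"x":0,"y":0,"z":0,"turn":1},{"x":0,"y":0,"z":0,"turn":1},{"x":0,"y":0,"z":0,"turn":1},{"x":0,"y":0,"z":0,"turn":1},{"x":0,"y":0,"z":0,"turn":1},{"x":0,"y":0,"z":0,"turn":1},{"x":0,"y":0,"z":0,"turn":1},{"x":0,"y":0,"z":0,"turn":1},{"x":0,"y":0,"z":0,"turn":1},{"x":0,"y":0,"z":0,"turn":1},{"x":0,"y":0,"z":0,"turn":1},{"x":0,"y":0,"z":0,"turn":1},{"x":0,"y":0,"z":0,"turn":1},{"x":0,"y":0,"z":0,"turn":1},{"x":0,"y":0,"z":0,"turn":1}]' -1
python3 -m crank '[{"x":0,"y":0,"z":0,"turn":1},{"x":0,"y":0,"z":0,"turn":1},{"x":0,"y":0,"z":0,"turn":1},{"x":0,"y":0,"z":0,"turn":1},{"x":0,"y":0,"z":0,"turn":0}]' -1
python3 - <<'E'
from h import *
C=cam('wrist');save(C,'w1.png');print(-C[2].T@C[3])
for b in ctrl.outline_of('wrist','insert'):
    v,u=np.nonzero(b['pixels']);P=np.c_[u,v].astype(np.float32);r=cv2.minAreaRect(P)
    # map contour to world at z=40 top
    w=np.array([ray(C,*p,40)[:2] for p in P[::7]],np.float32);q=cv2.minAreaRect(w)
    print(round(b['confidence'],2),r,'world',q,ray(C,*r[0],20))
E
```

```text
t: 2.85
position: [520.9, -159.0, 214.0]
tool_rot: [[-0.86, 0.511, 0.0], [0.511, 0.86, 0.0], [-0.0, 0.0, -1.0]]
contact_force: [0.3, 0.2, 0.6]
grip_width: 91.6
finger_force: 0.0
t: 4.85
position: [520.5, -157.5, 214.0]
tool_rot: [[0.655, 0.756, 0.0], [0.756, -0.655, 0.0], [0.0, 0.0, -1.0]]
contact_force: [0.1, -0.3, 0.1]
grip_width: 91.3
finger_force: 0.0
t: 5.35
position: [520.5, -157.5, 214.0]
tool_rot: [[0.872, 0.489, 0.0], [0.489, -0.872, 0.0], [0.0, 0.0, -1.0]]
contact_force: [1.0, 0.2, -0.1]
grip_width: 91.0
finger_force: 0.0
[ 590.78406189 -117.51482549  384.29580479]
0.92 ((314.5, 214.5), (73.0, 43.0), 90.0) world ((520.6165161132812, -156.70010375976562), (71.90103149414062, 39.70812225341797), 28.37154769897461) [ 517.49408245 -158.20416053   20.        ]
0.62 ((320.6316833496094, 335.28533935546875), (72.84628295898438, 43.09314727783203), 65.224853515625) world ((409.0270080566406, -227.3346405029297), (85.83789825439453, 45.489601135253906), 50.862911224365234) [ 399.71498643 -232.19513718   20.        ]
```

View pics/w1.png

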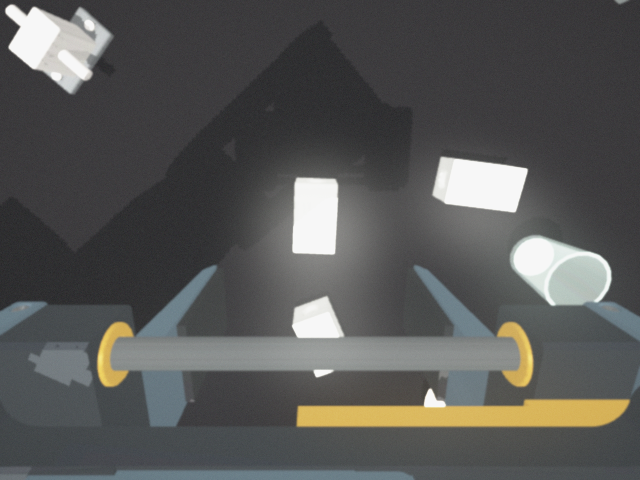

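The wrist picture shows the chosen insert at (315,215), squared up to the tool; the neighbours at (320,335) and (483,185) and beaker at (560,270) are clear of the fingers. Go down and grip.

```bash
python3 -m crank '[{"x":0,"y":0,"z":1,"turn":0},{"x":0,"y":0,"z":1,"turn":0},{"x":0,"y":0,"z":1,"turn":0},{"x":0,"y":0,"z":1,"turn":0},{"x":0,"y":0,"z":1,"turn":0},{"x":0,"y":0,"z":1,"turn":0},{"x":0,"y":0,"z":0.5,"turn":0},{"x":0,"y":0,"z":0.45,"turn":0},{"x":0,"y":0,"z":0,"turn":0}]' -1
python3 -m crank '[{"x":0,"y":0,"z":0,"turn":0},{"x":0,"y":0,"z":0,"turn":0},{"x":0,"y":0,"z":0,"turn":0},{"x":0,"y":0,"z":0,"turn":0},{"x":0,"y":0,"z":0,"turn":0},{"x":0,"y":0,"z":0,"turn":0},{"x":0,"y":0,"z":0,"turn":0},{"x":0,"y":0,"z":0,"turn":0}]' 1 25
python3 - <<'E'
from h import *
C=cam('top')
s=0
for b in ctrl.outline_of('top','gauge'):
    m=b['pixels'].astype(np.uint8);v,u=np.nonzero(m);print(b['confidence'],C[0]['frame'][m>0].mean(0),u.min(),u.max(),v.min(),v.max())
    if C[0]['frame'][m>0].mean(0)[1]>120:
        L=np.argmin(u);R=np.argmax(u)
        for i in(u<=u.min()+1,u>=u.max()-1): print(ray(C,u[i].mean(),v[i].mean(),40))
E
```

```text
t: 6.35
position: [519.2, -157.1, 3.7]
tool_rot: [[0.872, 0.49, -0.004], [0.49, -0.872, 0.001], [-0.003, -0.003, -1.0]]
contact_force: [-1.1, 0.1, -0.2]
grip_width: 91.0
finger_force: 0.0
t: 7.15
position: [520.5, -157.5, 5.5]
tool_rot: [[0.872, 0.489, 0.0], [0.489, -0.872, 0.0], [0.0, -0.0, -1.0]]
contact_force: [-0.9, 0.1, 1.2]
grip_width: 40.5
finger_force: 24.5
0.75 [193.41543514 188.20853859 185.97701149] 255 287 227 260
[552.16145128 145.86116426  40.        ]
[536.57917331  79.65938629  40.        ]
```

```bash
python3 -m crank '[{"x":0,"y":0,"z":-0.5,"turn":0},{"x":0,"y":0,"z":-0.83,"turn":0},{"x":0,"y":0,"z":-1,"turn":0},{"x":0,"y":0,"z":-1,"turn":-1},{"x":0,"y":0,"z":-0.5,"turn":-1},{"x":0,"y":0,"z":0,"turn":-1},{"x":0,"y":0,"z":0,"turn":-1},{"x":0,"y":0,"z":0,"turn":-1},{"x":0,"y":0,"z":0,"turn":-1},{"x":0,"y":0,"z":0,"turn":-1},{"x":0,"y":0,"z":0,"turn":-1},{"x":0.5,"y":-0.2,"z":0,"turn":-1},{"x":1,"y":-0.2,"z":0,"turn":-0.5},{"x":1,"y":-0.3,"z":0,"turn":0},{"x":1,"y":-0.3,"z":0,"turn":0},{"x":1,"y":-0.3,"z":0,"turn":0},{"x":0.6,"y":0,"z":0,"turn":0},{"x":0.3,"y":0,"z":0,"turn":0},{"x":0,"y":0,"z":0,"turn":0},{"x":0,"y":0,"z":0,"turn":0}]'
cat > g.py <<'E'
from h import *
C=cam('wrist');save(C,'w2.png');s=ctrl.sense();print(-C[2].T@C[3])
for b in ctrl.outline_of('wrist','gauge'):
    m=b['pixels'];print(b['confidence'],b['rect'],C[0]['frame'][m].mean(0).round())
    if C[0]['frame'][m].mean(0)[1]<100: continue
    cv2.imwrite('pics/m.png',m.astype(np.uint8)*255)
for th in('insert',):
    for b in ctrl.outline_of('wrist',th):print(th,b['confidence'],np.array(b['rect'])*[640,480,640,480])
E
python3 g.py
```

```text
t: 9.25
position: [522.8, 8.6, 120.1]
tool_rot: [[0.229, 0.974, -0.001], [0.974, -0.229, -0.0], [-0.001, -0.001, -1.0]]
contact_force: [-0.3, 0.4, -2.6]
grip_width: 40.5
finger_force: 24.5
[540.1938357   88.61447123 290.30360488]
0.85 [0.4864, 0.1853, 0.1463, 0.2685] [213. 213. 212.]
0.7 [0.7419, 0.1149, 0.1941, 0.2298] [199. 104. 223.]
insert 0.56 [316.16  315.456  97.728 176.496]
```

View pics/w2.png

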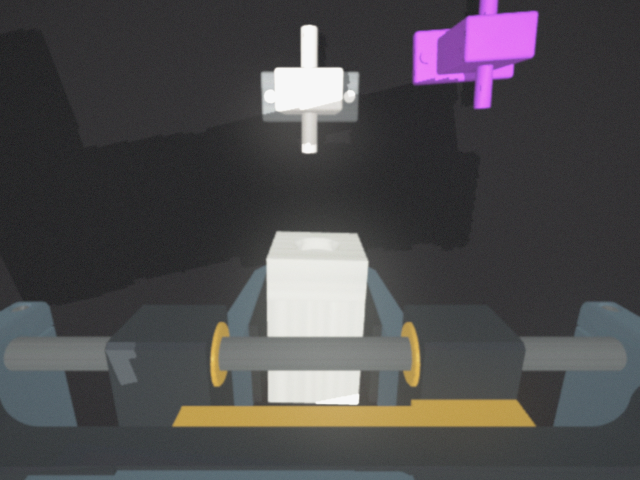

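The gauge shows at post (309,90), near pin tip (310,150), far tip (309,26); the purple one is away at right (490,50). The insert is in the grip with its opening at (317,243).

```bash
python3 - <<'E'
from h import *
C=cam('wrist');s=ctrl.sense();R=np.array(s['tool_rot']);p=np.array(s['position'])
def tl(q):return (R.T@(q-p)).round(1)
m=cv2.imread('pics/m.png',0)>0
for v in(30,40,50,60,115,125,135,145,150):
    u=np.nonzero(m[v])[0];
    if len(u): print(v,u.min(),u.max(),ray(C,(u.min()+u.max())/2,v,40).round(1),tl(ray(C,(u.min()+u.max())/2,v,40)))
vs=np.nonzero(m[:,309])[0];print(vs.min(),vs.max(), tl(ray(C,309,vs.min(),40)),tl(ray(C,309,vs.max(),36)))
print('opening/insert edges z', [tl(ray(C,u,233,p[2]+34.5)) for u in(276,360)],tl(ray(C,317,248,p[2]+14.5)))
E
```

```text
30 430 535 [652.1 120.3  40. ] [138.7 100.1  80.3]
40 413 534 [646.2 116.1  40. ] [133.3  95.3  80.3]
50 414 533 [645.6 110.6  40. ] [127.8  96.   80.3]
60 413 520 [640.8 106.   40. ] [122.2  92.4  80.3]Traceback (most recent call last):
  File "<stdin>", line 8, in <module>
    return umr_minimum(a, axis, None, out, keepdims, initial, where)
ValueError: zero-size array to reduction operation minimum which has no identity
```

Mask file held the purple one; take the grey by position.

```bash
python3 - <<'E'
from h import *
C=cam('wrist');s=ctrl.sense();R=np.array(s['tool_rot']);p=np.array(s['position'])
def tl(q):return (R.T@(q-p)).round(1)
m=C[0]['frame'].min(2)>120; m[:,370:]=0;m[:,:250]=0;m[170:]=0
for v in(32,40,50,60,127,135,145,150):
    u=np.nonzero(m[v])[0]
    if len(u): print(v,u.min(),u.max(),tl(ray(C,(u.min()+u.max())/2,v,40)))
vs=np.nonzero(m[:,309])[0];print(vs.min(),vs.max(), tl(ray(C,309,vs.min(),40)),tl(ray(C,309,vs.max(),36)),tl(ray(C,309,90,60)))
print([tl(ray(C,u,233,p[2]+34.5)) for u in(276,360)],tl(ray(C,317,248,p[2]+14.5)))
E
```

```text
32 300 316 [137.6  -5.8  80.3]
40 300 316 [133.3  -5.8  80.3]
50 300 316 [127.7  -5.8  80.3]
60 300 316 [122.1  -5.8  80.3]
127 301 316 [82.4 -5.7 80.3]
135 301 316 [77.4 -5.7 80.3]
145 301 316 [71.1 -5.8 80.3]
150 301 316 [67.9 -5.8 80.3]
24 153 [141.9  -5.1  80.3] [65.7 -5.5 84.3] [103.   -5.   60.3]
[array([ 43.2, -16.4, -34.5]), array([ 43.2,  15.8, -34.5])] [ 30.6  -0.6 -14.5]
```

```bash
python3 -m crank '[{"x":0,"y":-0.18,"z":0.65,"turn":0},{"x":0,"y":0,"z":1,"turn":0},{"x":0,"y":0,"z":1,"turn":0},{"x":0,"y":0,"z":0.5,"turn":0},{"x":0.4,"y":0,"z":0,"turn":0},{"x":0.4,"y":0,"z":0,"turn":0},{"x":0.2,"y":0,"z":0,"turn":0},{"x":0.1,"y":0,"z":0,"turn":0},{"x":0.1,"y":0,"z":0,"turn":0},{"x":0,"y":0,"z":0,"turn":0},{"x":0,"y":0,"z":0,"turn":0}]'
python3 -m crank '[{"x":0.1,"y":0,"z":0,"turn":0},{"x":0.1,"y":0,"z":0,"turn":0},{"x":0.1,"y":0,"z":0,"turn":0},{"x":0,"y":0,"z":0,"turn":0},{"x":0,"y":0,"z":0,"turn":0}]'
```

```text
t: 10.6
position: [525.9, 45.4, 26.1]
tool_rot: [[0.229, 0.974, 0.0], [0.974, -0.229, 0.0], [0.0, 0.0, -1.0]]
contact_force: [-0.1, -0.6, -2.7]
grip_width: 40.3
finger_force: 24.5
t: 11.1
position: [527.2, 48.7, 26.1]
tool_rot: [[0.225, 0.974, -0.002], [0.974, -0.225, -0.009], [-0.009, 0.0, -1.0]]
contact_force: [-1.5, -22.1, 2.8]
grip_width: 39.7
finger_force: 25.0
```

It stopped 64 mm from the gauge's middle, so the shallow recess took the pin. The deep end faces -y, so go over to the +y pin.

```bash
python3 -m crank '[{"x":-0.3,"y":0,"z":0,"turn":0},{"x":-0.6,"y":0,"z":0,"turn":0},{"x":-0.6,"y":0,"z":0,"turn":0},{"x":0,"y":0,"z":-0.7,"turn":0},{"x":0,"y":0,"z":-1,"turn":0},{"x":0,"y":0,"z":-1,"turn":0},{"x":0,"y":0,"z":-0.5,"turn":0},{"x":0.8,"y":0,"z":0,"turn":0},{"x":1,"y":0,"z":0,"turn":0},{"x":1,"y":0,"z":0,"turn":0},{"x":1,"y":0,"z":0,"turn":0},{"x":1,"y":0,"z":0,"turn":0},{"x":1,"y":0,"z":0,"turn":0},{"x":1,"y":0,"z":0,"turn":0},{"x":0,"y":0,"z":0.5,"turn":0},{"x":0,"y":0,"z":1,"turn":0},{"x":0,"y":0,"z":1,"turn":0},{"x":0,"y":0,"z":0.7,"turn":0},{"x":0,"y":0,"z":0,"turn":0},{"x":0,"y":0,"z":0,"turn":0}]'
python3 - <<'E'
from h import *
s=ctrl.sense();R=np.array(s['tool_rot']);p=np.array(s['position']);C=cam('top')
for q in([552.2,145.9,40],[536.6,79.7,40]):print((R.T@(np.array(q)-p)).round(1))
save(C,'t3.png',(180,130,380,280),4)
E
```

```text
t: 13.1
position: [564.5, 209.2, 26.0]
tool_rot: [[0.229, 0.973, -0.0], [0.973, -0.229, 0.0], [0.0, -0.0, -1.0]]
contact_force: [-0.4, -0.2, -2.2]
grip_width: 39.8
finger_force: 25.0
[-64.4   2.5 -14. ]
[-132.4    2.4  -14. ]
```

View pics/t3.png

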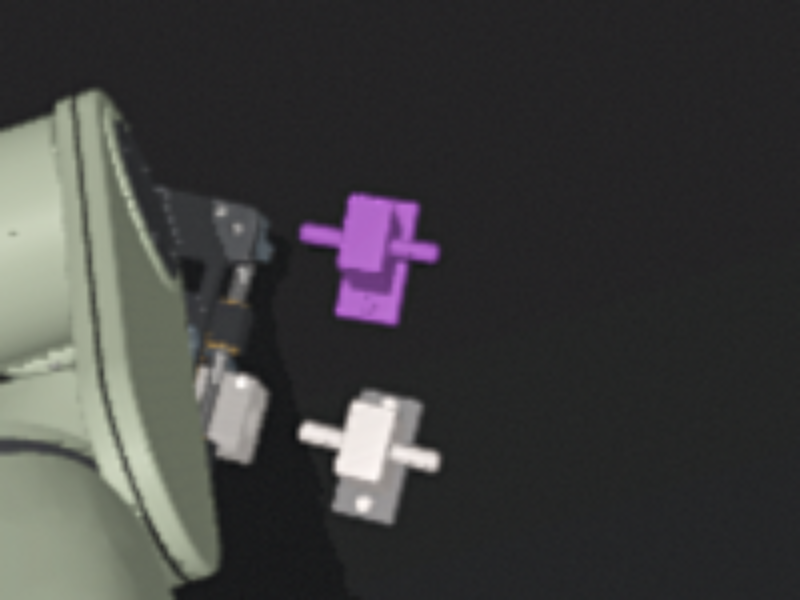

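The insert's end at crop (255,420) is in line with the grey pin tip at (303,432). Advance backwards (−x) onto it.

```bash
python3 -m crank '[{"x":-0.4,"y":0.03,"z":0,"turn":0},{"x":-0.4,"y":0,"z":0,"turn":0},{"x":-0.2,"y":0,"z":0,"turn":0},{"x":-0.1,"y":0,"z":0,"turn":0},{"x":-0.1,"y":0,"z":0,"turn":0},{"x":-0.1,"y":0,"z":0,"turn":0},{"x":-0.1,"y":0,"z":0,"turn":0},{"x":0,"y":0,"z":0,"turn":0}]'
python3 -m crank '[{"x":-0.15,"y":0,"z":0,"turn":0},{"x":-0.1,"y":0,"z":0,"turn":0},{"x":-0.05,"y":0,"z":0,"turn":0},{"x":0,"y":0,"z":0,"turn":0}]'
```

```text
t: 13.95
position: [555.5, 167.7, 25.8]
tool_rot: [[0.229, 0.973, -0.0], [0.973, -0.229, -0.0], [-0.0, -0.0, -1.0]]
contact_force: [0.2, -0.2, -1.9]
grip_width: 39.8
finger_force: 25.0
t: 14.35
position: [553.5, 159.0, 25.8]
tool_rot: [[0.229, 0.973, -0.0], [0.973, -0.229, 0.0], [0.0, -0.0, -1.0]]
contact_force: [-0.9, 0.3, -2.2]
grip_width: 39.9
finger_force: 25.0
```

```bash
python3 -m crank '[{"x":-0.07,"y":0,"z":0,"turn":0},{"x":-0.07,"y":0,"z":0,"turn":0},{"x":0,"y":0,"z":0,"turn":0},{"x":0,"y":0,"z":0,"turn":0}]'
```

```text
t: 14.75
position: [553.4, 157.4, 26.1]
tool_rot: [[0.23, 0.973, 0.002], [0.973, -0.23, 0.004], [0.005, 0.001, -1.0]]
contact_force: [1.1, 8.5, -3.7]
grip_width: 39.7
finger_force: 25.0
```

Home on the +y pin (50 mm travel beyond the shallow stop, 8.5 N at contact). Press a touch more, back off, set down, and regrip near the shallow end, so the insert can be pivoted against the pin tip.

```bash
python3 -m crank '[{"x":-0.04,"y":0,"z":0,"turn":0},{"x":0,"y":0,"z":0,"turn":0},{"x":0,"y":0,"z":0,"turn":0},{"x":0.3,"y":0,"z":0,"turn":0},{"x":0.6,"y":0,"z":0,"turn":0},{"x":0.6,"y":0,"z":0,"turn":0},{"x":0.6,"y":0,"z":0,"turn":0},{"x":0,"y":0,"z":0.35,"turn":0},{"x":0,"y":0,"z":0.25,"turn":0},{"x":0,"y":0,"z":0.07,"turn":0},{"x":0,"y":0,"z":0,"turn":0},{"x":0,"y":0,"z":0,"turn":0}]'
python3 -m crank '[{"x":0,"y":0,"z":0,"turn":0},{"x":0,"y":0,"z":0,"turn":0},{"x":0,"y":0,"z":0,"turn":0},{"x":0,"y":0,"z":0,"turn":0},{"x":0,"y":0,"z":0,"turn":0},{"x":0.35,"y":0,"z":0,"turn":0},{"x":0.35,"y":0,"z":0,"turn":0},{"x":0,"y":0,"z":0,"turn":0},{"x":0,"y":0,"z":0,"turn":0}]' -0.3
python3 - <<'E'
from h import *
s=ctrl.sense();R=np.array(s['tool_rot']);p=np.array(s['position']);C=cam('wrist');save(C,'w4.png')
print(p)
E
```

```text
t: 15.95
position: [566.3, 214.8, 5.5]
tool_rot: [[0.229, 0.973, -0.001], [0.973, -0.229, -0.0], [-0.0, -0.001, -1.0]]
contact_force: [-0.3, 1.4, -0.2]
grip_width: 40.2
finger_force: 25.0
t: 16.85
position: [571.5, 236.3, 5.7]
tool_rot: [[0.228, 0.974, 0.0], [0.974, -0.228, -0.0], [-0.0, 0.0, -1.0]]
contact_force: [-0.3, 0.4, 0.2]
grip_width: 59.5
finger_force: 0.0
[571.52637855 236.30305395   5.66691923]
```

View pics/w4.png

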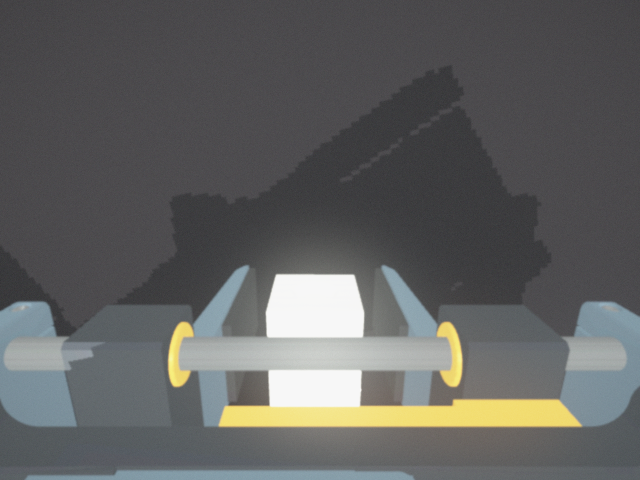

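The shallow end's edge shows at (315,275), between the fingers. Grip there, lift, and press over the pin tip.

```bash
python3 -m crank '[{"x":0,"y":0,"z":0,"turn":0},{"x":0,"y":0,"z":0,"turn":0},{"x":0,"y":0,"z":0,"turn":0},{"x":0,"y":0,"z":0,"turn":0},{"x":0,"y":0,"z":0,"turn":0},{"x":0,"y":0,"z":-0.6,"turn":0},{"x":0,"y":0,"z":-1,"turn":0},{"x":-0.5,"y":0,"z":-0.1,"turn":0},{"x":-1,"y":0,"z":0,"turn":0},{"x":-0.5,"y":0,"z":0,"turn":0},{"x":0,"y":0,"z":0,"turn":0}]' 1 18
python3 -m crank '[{"x":0,"y":0,"z":0.2,"turn":0},{"x":0,"y":0,"z":0.2,"turn":0},{"x":0,"y":0,"z":0.2,"turn":0},{"x":0,"y":0,"z":0,"turn":0}]'
```

```text
t: 18.0
position: [556.8, 176.6, 56.4]
tool_rot: [[0.232, 0.973, -0.001], [0.973, -0.232, 0.003], [0.002, -0.002, -1.0]]
contact_force: [-1.1, 3.0, -1.3]
grip_width: 40.1
finger_force: 18.0
t: 18.4
position: [558.6, 179.1, 39.1]
tool_rot: [[0.23, 0.973, 0.002], [0.973, -0.23, 0.003], [0.004, 0.001, -1.0]]
contact_force: [-1.1, 6.1, 5.1]
grip_width: 39.8
finger_force: 18.0
```

```bash
python3 -m crank '[{"x":0.12,"y":0,"z":0,"turn":0},{"x":0,"y":0,"z":0.2,"turn":0},{"x":0,"y":0,"z":0.2,"turn":0},{"x":0,"y":0,"z":0.2,"turn":0},{"x":0,"y":0,"z":0,"turn":0}]'
python3 - <<'E'
from h import *
C=cam('wrist')
a=cv2.resize(C[0]['frame'][150:480,100:540,::-1],(400,300));D=cam('scene')
b=cv2.resize(D[0]['frame'][230:350,290:450,::-1],(400,300),interpolation=cv2.INTER_CUBIC);cv2.imwrite('pics/p5.png',np.hstack([a,b]))
E
```

```text
t: 18.9
position: [559.6, 182.4, 20.8]
tool_rot: [[0.229, 0.973, 0.002], [0.973, -0.229, 0.003], [0.003, 0.002, -1.0]]
contact_force: [-0.6, 5.0, 3.6]
grip_width: 40.0
finger_force: 18.0
```

View pics/p5.png

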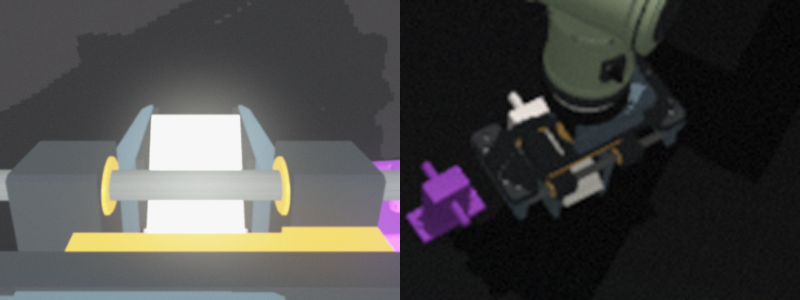

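Left (wrist): the insert is still in the grip and the shallow face tilts toward the camera at (195,130). Right (scene): the gripper stands at the grey post, clear of the purple one. Continue: down, then in toward the pin.

```bash
python3 -m crank '[{"x":0,"y":0,"z":0.15,"turn":0},{"x":0,"y":0,"z":0.15,"turn":0},{"x":0,"y":0,"z":0,"turn":0},{"x":-0.12,"y":0,"z":0,"turn":0},{"x":-0.12,"y":0,"z":0,"turn":0},{"x":0,"y":0,"z":0,"turn":0}]'
python3 -m crank '[{"x":-0.1,"y":0,"z":0,"turn":0},{"x":-0.07,"y":0,"z":0,"turn":0},{"x":0,"y":0,"z":0,"turn":0},{"x":0,"y":0,"z":0,"turn":0}]'
```

```text
t: 19.6
position: [560.2, 179.8, 13.2]
tool_rot: [[0.232, 0.973, 0.008], [0.973, -0.232, 0.011], [0.012, 0.005, -1.0]]
contact_force: [0.6, 20.0, 4.8]
grip_width: 40.1
finger_force: 18.0
t: 20.0
position: [559.8, 176.2, 13.4]
tool_rot: [[0.232, 0.973, 0.01], [0.973, -0.232, 0.012], [0.014, 0.007, -1.0]]
contact_force: [1.6, 23.6, 4.1]
grip_width: 39.9
finger_force: 18.0
```

```bash
python3 -m crank '[{"x":-0.1,"y":0,"z":0,"turn":0},{"x":-0.1,"y":0,"z":0,"turn":0},{"x":-0.1,"y":0,"z":0,"turn":0},{"x":0,"y":0,"z":0,"turn":0},{"x":0,"y":0,"z":0,"turn":0}]'
python3 - <<'E'
from h import *
C=cam('wrist');f=C[0]['frame'][:,:,::-1]
D=cam('top')
a=cv2.resize(f[200:440,160:480],(400,300));b=cv2.resize(D[0]['frame'][200:275,200:300,::-1],(400,300),interpolation=cv2.INTER_CUBIC);cv2.imwrite('pics/p6.png',np.hstack([a,b]))
E
```

```text
t: 20.5
position: [558.0, 167.7, 13.3]
tool_rot: [[0.233, 0.973, 0.01], [0.972, -0.233, 0.013], [0.015, 0.007, -1.0]]
contact_force: [1.4, 25.4, 4.2]
grip_width: 39.9
finger_force: 18.0
```

View pics/p6.png

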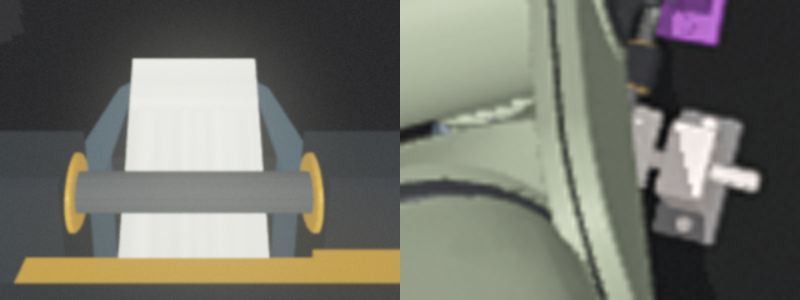

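```bash
python3 - <<'E'
from h import *
C=cam('wrist');c,K,R,t=C;s=ctrl.sense();T=np.array(s['tool_rot']);p=np.array(s['position']);f=K[0,0];print(f)
for v,u0,u1 in((246.5,266.4,364),(284,264,367),(406,254.4,374.4)):
    d=f*40/(u1-u0);q=R.T@(np.linalg.inv(K)@[(u0+u1)/2,v,1]*d-t);print((T.T@(q-p)).round(1),q.round(1))
g=c['frame'].mean(2);print([int(x) for x in g[230:420:6,315]])
for b in ctrl.outline_of('wrist','insert'):print(b['confidence'],(np.array(b['rect'])*[640,480,640,480]).round())
E
```

```text
367.8514665713608
[ 35.4  -1.3 -26.9] [564.7 202.1  40.7]
[ 23.9  -1.2 -38.6] [562.  190.8  52.3]
[ -6.8  -1.6 -69.1] [554.2 160.6  82.3]
[67, 71, 73, 230, 233, 231, 230, 233, 234, 234, 232, 231, 231, 231, 232, 231, 231, 230, 130, 133, 137, 139, 138, 133, 228, 228, 228, 229, 228, 227, 156, 153]
0.91 [315. 326. 117. 163.]
```

The insert's top face measures 45° tilted (edge from (35,27) to (−7,69) in tool x/height), deep end up. The pin has too short a lever here; go lower with the same contact, ease the grip, and push in again.

```bash
python3 -m crank '[{"x":0.2,"y":0,"z":0.15,"turn":0},{"x":0.17,"y":0,"z":0.17,"turn":0},{"x":0,"y":0,"z":0,"turn":0},{"x":0,"y":0,"z":0,"turn":0}]' 1 10
python3 -m crank '[{"x":-0.1,"y":0,"z":0,"turn":0},{"x":-0.1,"y":0,"z":0,"turn":0},{"x":-0.1,"y":0,"z":0,"turn":0},{"x":-0.1,"y":0,"z":0,"turn":0},{"x":0,"y":0,"z":0,"turn":0},{"x":0,"y":0,"z":0,"turn":0}]'
cat > tilt.py <<'E'
from h import *
C=cam('wrist');c,K,R,t=C;s=ctrl.sense();T=np.array(s['tool_rot']);p=np.array(s['position']);f=K[0,0]
m=(c['frame'].min(2)>185);m[:,:200]=0;m[:,440:]=0
for v in range(200,420,12):
    u=np.nonzero(m[v])[0]
    if len(u)<60 or len(u)<.9*(u.max()-u.min()):continue
    d=f*40/(u.max()-u.min()+1);q=R.T@(np.linalg.inv(K)@[u.mean(),v,1]*d-t);print(v,u.min(),u.max(),(T.T@(q-p)).round(1))
E
python3 tilt.py
```

```text
t: 21.1
position: [558.0, 173.4, 1.7]
tool_rot: [[0.229, 0.973, 0.004], [0.973, -0.229, 0.004], [0.005, 0.003, -1.0]]
contact_force: [1.1, 9.7, -2.1]
grip_width: 39.9
finger_force: 10.0
t: 21.7
position: [555.6, 162.2, 1.9]
tool_rot: [[0.23, 0.973, 0.005], [0.973, -0.23, 0.005], [0.006, 0.003, -1.0]]
contact_force: [2.2, 11.1, -1.0]
grip_width: 39.7
finger_force: 10.0
224 269 361 [ 42.4  -1.4 -17. ]
236 267 363 [ 39.3  -1.4 -24.7]
248 265 364 [ 36.   -1.6 -30.5]
260 264 366 [ 32.8  -1.4 -35.9]
272 262 367 [ 29.9  -1.6 -41. ]
284 261 369 [ 27.1  -1.4 -45.9]
296 259 370 [ 24.5  -1.6 -50.5]
308 258 371 [ 21.4  -1.6 -53.8]
320 257 373 [ 19.1  -1.4 -58. ]
332 255 374 [ 16.8  -1.6 -61.9]
380 249 380 [  8.8  -1.6 -76. ]
392 251 378 [  2.9  -1.6 -74.1]
404 255 375 [ -5.4  -1.4 -69.7]
```

Now 61°. A bit more.

```bash
python3 -m crank '[{"x":-0.1,"y":0,"z":-0.1,"turn":0},{"x":-0.1,"y":0,"z":0,"turn":0},{"x":-0.1,"y":0,"z":0,"turn":0},{"x":-0.1,"y":0,"z":0,"turn":0},{"x":0,"y":0,"z":0,"turn":0},{"x":0,"y":0,"z":0,"turn":0}]'
python3 tilt.py
```

```text
t: 22.35
position: [553.1, 150.9, 5.2]
tool_rot: [[0.23, 0.973, 0.005], [0.973, -0.23, 0.006], [0.007, 0.004, -1.0]]
contact_force: [2.1, 12.5, -0.5]
grip_width: 40.0
finger_force: 10.0
212 267 362 [ 48.4  -1.6 -20.3]
224 265 364 [ 45.1  -1.6 -27.7]
236 264 366 [ 41.7  -1.4 -33.2]
248 262 367 [ 38.5  -1.6 -38.4]
260 260 369 [ 35.9  -1.6 -44.5]
272 258 371 [ 33.5  -1.6 -50.1]
284 256 373 [ 31.2  -1.6 -55.3]
296 255 375 [ 28.7  -1.4 -59.4]
308 253 377 [ 26.7  -1.4 -64. ]
320 251 378 [ 24.4  -1.6 -67.6]
332 250 380 [ 22.2  -1.4 -71. ]
380 254 375 [  2.8  -1.6 -68.3]
392 258 372 [ -6.   -1.4 -63.2]
404 260 369 [-14.2  -1.6 -59.6]
```

63° and the centre of mass is already past the lower edge, so set that edge on the bench and let go: it should settle upright on its shallow end.

```bash
python3 -m crank '[{"x":0,"y":0,"z":0.07,"turn":0},{"x":-0.05,"y":0,"z":0.06,"turn":0},{"x":-0.05,"y":0,"z":0.03,"turn":0},{"x":-0.05,"y":0,"z":0.0,"turn":0},{"x":0,"y":0,"z":0,"turn":0}]' 1 8
python3 tilt.py
```

```text
t: 22.9
position: [551.7, 145.3, 0.4]
tool_rot: [[0.23, 0.973, 0.004], [0.973, -0.23, 0.004], [0.005, 0.003, -1.0]]
contact_force: [2.4, 8.1, 0.9]
grip_width: 39.9
finger_force: 9.2
212 268 362 [ 48.   -1.4 -18.7]
224 265 365 [ 45.5  -1.4 -29.1]
236 262 367 [ 42.9  -1.6 -37.1]
248 259 370 [ 40.8  -1.6 -45.5]
260 256 373 [ 39.   -1.6 -53. ]
272 253 376 [ 37.4  -1.6 -59.8]
284 250 379 [ 35.9  -1.6 -66. ]
296 247 382 [ 34.5  -1.6 -71.6]
308 246 384 [ 32.3  -1.4 -74.7]
320 247 383 [ 28.2  -1.4 -74.3]
332 249 381 [ 23.1  -1.4 -72.5]
380 255 374 [  1.5  -1.6 -66.5]
392 257 373 [ -4.5  -1.4 -65.1]
404 267 360 [-30.5  -2.1 -40.8]
```

Now 76°: release.

```bash
python3 -m crank '[{"x":0,"y":0,"z":0,"turn":0},{"x":0,"y":0,"z":0,"turn":0},{"x":0,"y":0,"z":0,"turn":0},{"x":0,"y":0,"z":0,"turn":0},{"x":0,"y":0,"z":0,"turn":0},{"x":0,"y":0,"z":0,"turn":0},{"x":0,"y":0,"z":0,"turn":0}]' -0.3
python3 tilt.py
```

```text
t: 23.65
position: [552.6, 144.0, 0.6]
tool_rot: [[0.229, 0.973, 0.006], [0.973, -0.229, 0.002], [0.003, 0.005, -1.0]]
contact_force: [4.5, 4.5, 0.5]
grip_width: 59.4
finger_force: 2.5
200 265 359 [ 52.9  -2.7 -17.2]
212 257 367 [ 52.9  -2.5 -40.6]
224 249 375 [ 52.9  -2.4 -58. ]
236 244 380 [ 51.7  -2.3 -67.2]
248 245 379 [ 47.8  -2.3 -66.7]
260 245 379 [ 44.4  -2.3 -67.8]
272 246 378 [ 40.4  -2.3 -67.3]
284 247 377 [ 36.3  -2.3 -66.8]
296 247 377 [ 32.8  -2.3 -67.8]
308 248 376 [ 28.4  -2.4 -67.3]
320 249 376 [ 24.4  -2.2 -67.6]
332 250 375 [ 19.9  -2.2 -67.1]
380 267 375 [ -6.6   0.8 -56.1]
392 265 357 [-26.8  -3.1 -37.9]
404 263 359 [-27.   -3.1 -44.8]
```

Upright: its top is level at 67 mm, spanning tool x 13 to 53. Centre on it, regrip higher, lift.

```bash
python3 -m crank '[{"x":0.4,"y":-0.08,"z":0,"turn":0},{"x":0.7,"y":0,"z":-0.1,"turn":0},{"x":0,"y":0,"z":-0.4,"turn":0},{"x":0,"y":0,"z":-0.4,"turn":0},{"x":0,"y":0,"z":0,"turn":0}]' -0.3
python3 -m crank '[{"x":0,"y":0,"z":0,"turn":0},{"x":0,"y":0,"z":0,"turn":0},{"x":0,"y":0,"z":0,"turn":0},{"x":0,"y":0,"z":0,"turn":0},{"x":0,"y":0,"z":0,"turn":0},{"x":0,"y":0,"z":0,"turn":0}]' 1 30
python3 -m crank '[{"x":0,"y":0,"z":-0.3,"turn":0},{"x":0,"y":0,"z":-0.7,"turn":0},{"x":0,"y":0,"z":-1,"turn":0},{"x":0,"y":0,"z":-1,"turn":0},{"x":0,"y":0,"z":-1,"turn":0},{"x":0.5,"y":0,"z":-0.8,"turn":0},{"x":0.5,"y":0,"z":-0.2,"turn":0},{"x":0,"y":0,"z":0,"turn":0},{"x":0,"y":0,"z":0,"turn":0},{"x":0,"y":0,"z":0,"turn":0}]'
python3 tilt.py
python3 - <<'E'
from h import *
C=cam('wrist');f=C[0]['frame'][:,:,::-1];D=cam('scene')
a=cv2.resize(f[150:450,120:520],(400,300));b=cv2.resize(D[0]['frame'][230:380,290:490,::-1],(400,300),interpolation=cv2.INTER_CUBIC);cv2.imwrite('pics/p7.png',np.hstack([a,b]))
E
```

```text
t: 24.2
position: [555.7, 175.7, 29.1]
tool_rot: [[0.228, 0.974, 0.003], [0.974, -0.228, 0.0], [0.001, 0.002, -1.0]]
contact_force: [1.0, 0.5, 0.4]
grip_width: 58.9
finger_force: 0.0
t: 24.8
position: [555.0, 175.7, 27.2]
tool_rot: [[0.229, 0.973, -0.0], [0.973, -0.229, 0.0], [-0.0, -0.0, -1.0]]
contact_force: [0.7, -0.9, 1.7]
grip_width: 39.9
finger_force: 30.0
t: 25.8
position: [560.5, 204.3, 175.3]
tool_rot: [[0.228, 0.974, -0.004], [0.974, -0.228, -0.002], [-0.003, -0.004, -1.0]]
contact_force: [0.8, -0.3, -2.9]
grip_width: 40.0
finger_force: 30.0
248 276 353 [23.  -1.9  9.3]
260 273 357 [22.4 -1.7 -7.1]
272 269 361 [ 22.6  -1.7 -22.6]
284 265 365 [ 22.7  -1.7 -35.7]
296 263 367 [ 20.6  -1.6 -42.1]
308 264 366 [ 15.   -1.6 -41. ]
320 264 365 [  9.8  -1.8 -41.1]
332 265 365 [  4.6  -1.6 -41.2]
```

View pics/p7.png

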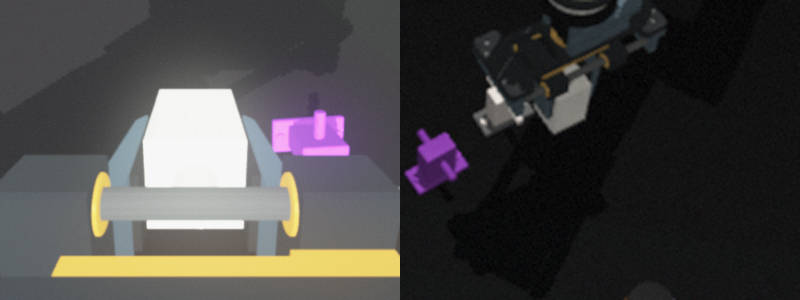

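The insert hangs upright in the grip, bore opening at (195,175) in the left half, its side face vertical and its top level. Its centre is about 180 mm up and clear of the gauge, and the end now up is the one that took the pin fully. Settle and hand in.

```bash
python3 -m crank '[{"x":0,"y":0,"z":0,"turn":0},{"x":0,"y":0,"z":0,"turn":0},{"x":0,"y":0,"z":0,"turn":0},{"x":0,"y":0,"z":0,"turn":0}]'
python3 -c "
from plant import ctrl
print(ctrl.sign_off())"
```

```text
t: 26.35
position: [561.9, 204.9, 177.4]
tool_rot: [[0.229, 0.973, 0.0], [0.973, -0.229, 0.0], [0.0, 0.0, -1.0]]
contact_force: [0.3, 1.2, -2.1]
grip_width: 39.9
finger_force: 30.0
the job is handed in; nothing more can be done
None
```

I handed the job in at about 26 s: the deep end was found on the gauge's +y pin, and the insert is held with that bore straight up, its centre about 180 mm above the bench and clear of the gauge; the sign-off did not report a verdict.

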